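Hang the packed extraction cell in the feed rail and bolt it in

ROBOT

A 6-joint arm with a two-finger parallel gripper is mounted at the origin on the work surface. World frame = base frame: x ahead of the robot, y to its left, z up, the work surface at z = 0. Lengths are in mm, angles in degrees, forces in N, time in s.
With the tool pointing down it reaches from about 300 to 850 mm from the base axis. Payload 4.2 kg.
Tool frame: the origin (TCP) lies between the finger pads; the fingertips stand 11 mm ahead of it and the grasp point (between the pads) lies 8 mm behind it (env.tips_ahead is the distance from the TCP to the fingertips, in mm); z points along the fingers, y is the line along which they close (so a half turn about z gives the same grasp; the last joint's range is limited). The gripper opens to 91 mm and grips with 3 to 60 N. Pads are 32 mm wide; open, the fingers measure 118 mm over their backs; the gripper's body (76 mm by 178 mm) begins 60 mm behind the grasp point.
Start: joints at [-75.573, 18.312, 89.639, -0, 72.044, -1.146], TCP at [154.37, -553.906, 224.976] pointing down, gripper open.
Joint ranges: [-177.97, 177.97], [-48.28, 115.42], [12.27, 149.76], [-77.06, 257.06], [2.81, 150.46], [-146.56, 146.56]. Speed limits (degrees/s): [147.25, 147.25, 180, 180, 180, 180].

INTERFACE

Orientations are given as [roll, pitch, yaw] about the fixed x, y, z axes, in that order (R = Rz(yaw) Ry(pitch) Rx(roll)).
In Python, from workcell import env, cams gives the robot as it stands.
- The arm moves only by the tool step_arm, never from a script. Its arguments are lists of equal length, an entry for each row: "linear": the shift along the tool's x, y, z in units of 30 cm (1.0 is 30 cm), a list of three; "turn": the turn about the tool's z in units of 360 degrees (1.0 is 360 degrees). In form: {"linear": [[tx, ty, tz], ...], "turn": [turn, ...]}. A call has 1 to 20 rows; each row is the pose to reach, as a shift and turn from the pose commanded when the call began, along the tool's axes at that moment, turning the shorter way round; what a row does not reach only later rows make up. A row lasts 1/8 s, in which the tool goes at most 62.5 mm and 10.7 degrees, less where a joint would pass 70% of its speed; a pose out of reach is approached as far as the arm can. A call with a number of a shift or a turn outside -1 to 1 is refused whole. A call with a gripper value outside its range is refused whole. "fingers" is the closure, from -1 (fully open) to 1 (shut), so that 0 is half open, set as the call begins (left out, the last holds). The fingers move at their own pace and stop on an object; "force" is the grip in N (left out, the last holds). Time passes only in rows, so rows that repeat a pose let the fingers close. It gives the time, the measured TCP pose, the force, the opening and the grip force at its end, in the units of the state.
- env.state(): the state, without advancing time (a new reading comes with each control period).
- cams.grab_frame(name): name is "scene" or "top" or "wrist"; returns a dict with "color" (384x512x3 uint8, blue, green, red), "fx", "fy", "cx", "cy" (pixels), "extrinsics" (4x4, takes a point from camera to world coordinates); the wrist camera has in their place "tool_from_camera" (4x4, takes a point from camera to tool coordinates, whose origin is the TCP and whose axes are the flange's). Camera axes: x right, y down, z forward; pixel columns grow to the right and rows downward; lengths in mm; the calibration is good to about 2 mm. A picture is of the moment at which its call begins: read the wrist's pose just before it. There is no depth.
- env.job_done(): hands the job in; it is judged then, once.
The state is a dict: "time_s": time; "qpos": joint angles; "qvel": joint speeds; "effort": joint torques, N m; "ee_pos": TCP position; "ee_rot": TCP orientation; "force": force on the tool from outside, world axes, zero at the start; "torque": the same for the moment, N m; "gripper_width": finger opening in mm; "gripper_force": force on a finger pad.
Only numpy, scipy, OpenCV 4.12 (cv2) and the standard library are available. Lean on these libraries where they do the work, as an engineer would, in place of code of your own. Each camera call takes 0.05 s, during which the arm holds its last target. There are 200 camera calls.

TASK

Take the extraction cell with the yellow top out of the bench rack, bring its collar in at the open mouth of the hanging rail and slide it along until the row of cells is closed up, and press the row home against the rubber-tipped end stop for a moment, gently but firmly: about 8 N, never 15. Leave the cell hanging there, then push the red-handled bolt fully in so the cells cannot slide out, and leave the other things on the bench alone.

Things in the scene. Friction and masses are not known exactly. Their poses are not given: they have to be found in the camera images.
- cell: The cell to hang, yellow top and yellow band; steel tube 151 mm tall. From its underside: end cap 30 mm diameter up to 22 mm, tube 26 mm, round hanging collar 42 mm diameter from 100 to 106 mm, dark grip cap 30 mm diameter from 106 to 151 mm. 0.25 kg, give or take a quarter. Origin: centre of the underside, z up its axis. Starts upright in one of the rack's three holes.
- cell_collar (a point): Centre of that cell's hanging collar, 103 mm above its underside.
- rack: Blue block 212 x 70 x 45 mm (its own x, y, z), fixed, with three square holes 34 mm wide and 32 mm deep (floor 13 mm above the bench), in a row along its x at -66, 0 and +66 mm. Origin: centre of the underside. The other two holes hold cells with white tops, to be left alone.
- rail: Hanging rail on posts, fixed, along its own y; origin on the bench under its middle, z up. Two facing aluminium channels, y -110 to +110 mm, top at z 137 mm; the slot between them is 34 mm wide: the tube hangs below it and the grip cap stands up through it. A hung cell's underside is 25 mm above the bench, its top at 176 mm. Posts stand outside and no higher than the rail.
- rail_mid (a point): Middle of the channels at y = 0, z = 129.5 mm of the rail. Inside, the collar rides on ledges with their top at z 125 mm, under lips from 134 to 137 mm, between webs 45 mm apart: 1.5 mm free each side, 3 mm in height. The lips close it from above, so the collar gets in only at the mouth.
- rail_mouth (a point): The same at the mouth, the rail's open -y end, y = -110 mm, z = 129.5 mm; the way in is along the rail's +y. Beyond it, from y -110 to -125, the channel ends flare by about 3 mm all round as a lead-in.
- stop: Brass end stop clamped in the rail near its +y end (place differs), 18 mm long, thumbscrew on top; axes as the rail. Origin: on its face towards the cells (-y), mid channel, z 129.5 mm. A rubber-tipped adjusting screw, 15 mm across, stands 4 to 28 mm out of this face, set differently each time and not measured: the first collar meets its tip. It is rigid there.
- hung_a: Cell with a green top already hanging in the rail, nearest to the stop but not touching it; same sizes, origin at the centre of its underside. It slides freely with some friction (1 to 2 N a cell).
- hung_b: Second cell with a green top hanging in the rail, nearer the mouth, not touching the first; same sizes and origin. Cells push each other along collar to collar; collars touch when the axes are 42 mm apart. At the start this one is 104 to 118 mm from the stop face.
- hung_a_collar (a point): Centre of hung_a's collar, 103 mm above its underside.
- hung_b_collar (a point): Centre of hung_b's collar, 103 mm above its underside.
- bolt (a joint): Barrel bolt across the mouth, on the rail's -x side at y = -95 mm. Metres: 0 to 0.006 at the start (drawn back, mouth open), 0.030 fully in. It moves along the rail's +x with about 3 N of friction, stays where it is left, and has a rigid end.
- bolt_handle (a point): Grip point of the bolt's upright red handle, a cylinder 15 mm in diameter whose top is 14 mm above this point and whose foot is 18 mm below it; this point is 149.5 mm above the bench, 65 mm from the rail's middle on the -x side when the bolt reads 0 and 35 mm when it is fully in.
- spare1: Cell with a white top in the rack, to be left alone; same sizes and origin as the cell to hang.
- spare2: Second cell with a white top in the rack, to be left alone.
- solvent: Glass solvent bottle with red cap, 86 mm across, 200 mm tall; bystander.
- beaker: Glass beaker, 70 mm across, 90 mm tall; bystander.
- funnel: Small steel funnel standing on the bench, 56 mm across and 56 mm tall, origin under its middle; bystander.
- sand: Amber jar with black lid, 70 mm across, 90 mm tall; bystander.
- wash: White wash bottle, 60 mm across, 150 mm tall; bystander.
- wrench: Steel wrench lying on the bench; bystander.

How it is judged:
By the outcome, as a careful person would: the job done as asked, in the order asked, and still so for the second after the job is handed in, with the robot touching nothing.
It also fails if it takes over 72 s, if anything falls off the work surface, if the arm or the gripper's body presses on something with over 40 N, if the wrist force passes 120 N, or if a joint passes its speed limit or range.

## Working session

There is one attempt and no reset: what is moved stays moved. The work goes in short steps, Python scripts to look and compute and a tool call to move; the robot and the scene stay as the last step left them, time stands still between calls to the robot, and variables do not carry over. Pictures are saved under pics/ and viewed, at most 10 in all, crops included, and the job is handed in when it is done.

Besides the shell and the picture viewer there is one more tool, called as name(argument=value, ...), one argument or row to a line, values as JSON. step_arm: Moves the arm, as the interface text tells. Its arguments: {"type":"object","properties":{"linear":{"type":"array"},"turn":{"type":"array"},"fingers":{"type":"number"},"force":{"type":"number"}},"required":["linear","turn"]}

```bash
ls; mkdir -p pics; python3 - <<'E'
from workcell import env,cams
import cv2,numpy as np
print(env.state())
ims=[]
for n in("scene","top"):
    f=cams.grab_frame(n);cv2.imwrite(f"pics/{n}0.png",f["color"]);print(n,f["fx"],f["fy"],f["cx"],f["cy"],np.round(f["extrinsics"],3).tolist())
f=cams.grab_frame("wrist");cv2.imwrite("pics/wrist0.png",f["color"]);print(f["fx"],np.round(f["tool_from_camera"],3).tolist())
E
```

```text
pics
{'time_s': 0.0, 'qpos': array([-7.55715307e+01,  1.83499065e+01,  8.97064165e+01,  6.93342794e-04,
        7.20413625e+01, -1.14541860e+00]), 'qvel': array([-0.04091524,  0.01757886, -0.00869114, -0.02945355, -0.18777953,
        0.05904682]), 'effort': array([ 9.80095174e-04, -4.12470317e+01, -2.31970650e+01,  7.26644299e-02,
        4.53802804e-02, -1.23509567e-04]), 'ee_pos': array([ 154.26715824, -553.42588688,  224.13756168]), 'ee_rot': array([-1.79902347e+02, -2.61179724e-03,  1.55736714e+01]), 'force': array([-0.11804388,  0.91372596,  0.43951599]), 'torque': array([-0.02243947,  0.06520789, -0.00713469]), 'gripper_force': 0.0, 'gripper_width': 91.29901159325675}
scene 377.14217182608405 377.14217182608405 261.51649827429105 192.302988459457 [[-0.296, 0.508, -0.808, 1549.589], [0.955, 0.169, -0.244, 320.284], [0.013, -0.844, -0.536, 801.778], [0.0, 0.0, 0.0, 1.0]]
top 462.46694435028996 462.46694435028996 249.43706067516993 184.52808641190987 [[0.023, -0.984, 0.174, 199.513], [-1.0, -0.022, 0.007, -1.483], [-0.003, -0.174, -0.985, 1821.453], [0.0, 0.0, 0.0, 1.0]]
345.9240536438062 [[-0.001, -0.961, -0.277, 78.536], [1.0, -0.001, -0.0, -0.82], [-0.0, -0.277, 0.961, -159.533], [0.0, 0.0, 0.0, 1.0]]
```

View pics/scene0.png

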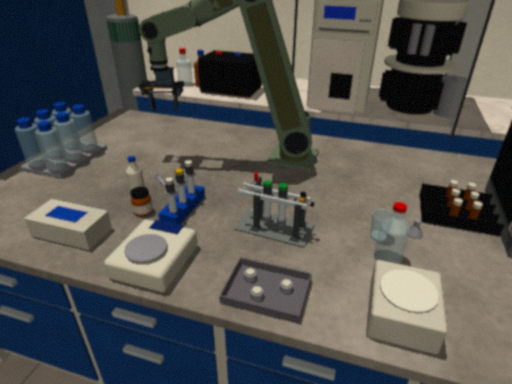

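View pics/top0.png

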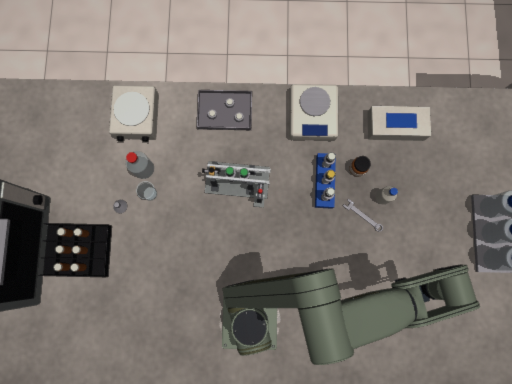

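The top view shows the rack at about (326,180) with the yellow top in its middle hole. The rail runs from (205,172) to (270,175), with green tops at (230,172) and (244,172). The red handle is at (262,190), so the mouth is on the right, towards -y.

```bash
cat > h.py <<'E'
import numpy as np,cv2
from workcell import env,cams
def ray(f,u,v,E=None):
    E=f["extrinsics"] if E is None else E
    d=np.array([(u-f["cx"])/f["fx"],(v-f["cy"])/f["fy"],1.]);return E[:3,3],E[:3,:3]@d
def onz(f,u,v,z,E=None):
    o,d=ray(f,u,v,E);return o+d*(z-o[2])/d[2]
def blobs(im,lo,hi,roi,amin=4):
    h=cv2.cvtColor(im,cv2.COLOR_BGR2HSV);m=cv2.inRange(h,lo,hi)
    k=np.zeros_like(m);x0,y0,x1,y1=roi;k[y0:y1,x0:x1]=m[y0:y1,x0:x1]
    n,_,s,c=cv2.connectedComponentsWithStats(k)
    return [(s[i,4],c[i].round(2),s[i,:4]) for i in range(1,n) if s[i,4]>=amin]
E
python3 - <<'E'
from h import *
f=cams.grab_frame("top");im=f["color"]
roi=(195,145,350,215)
for nm,lo,hi,z in[("yel",(18,110,90),(32,255,255),164),("grn",(45,90,40),(85,255,255),176),("red",(0,140,70),(8,255,255),163.5),("blue",(105,140,60),(125,255,255),45)]:
    for a,c,s in blobs(im,lo,hi,roi): print(nm,a,c,s,onz(f,*c,z).round(1))
cv2.imwrite("pics/topz.png",cv2.resize(im[145:220,195:350],None,fx=5,fy=5,interpolation=cv2.INTER_CUBIC))
E
```

```text
yel 46 [330.57 173.7 ] [327 170   8   8] [ 539.2 -285.1  164. ]
yel 9 [211.44 173.22] [209 172   5   3] [531.1 150.1 164. ]
grn 44 [229.2  170.68] [226 167   7   8] [539.6  84.8 176. ]
grn 43 [243.53 172.12] [240 169   8   8] [535.4  32.6 176. ]
red 14 [259.71 190.5 ] [258 189   4   4] [471.2 -27.6 163.5]
blue 527 [322.8 183.2] [315 153  20  55] [ 525.1 -274.9   45. ]
```

View pics/topz.png

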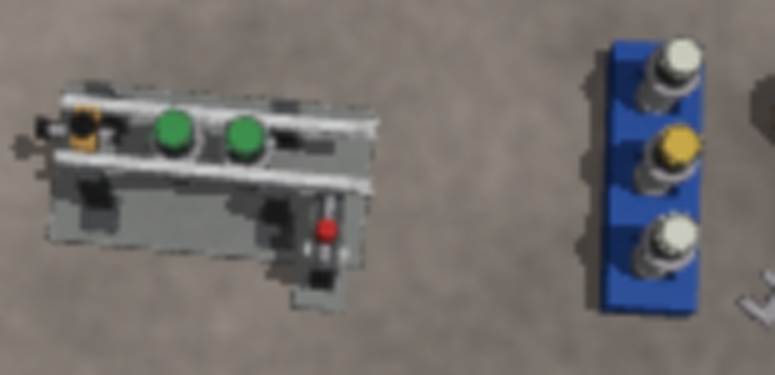

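```bash
cat >> h.py <<'E'
from scipy.spatial.transform import Rotation as Ro
def to(x,y,z,yaw):
    s=env.state();p=s["ee_pos"];R=Ro.from_euler("xyz",s["ee_rot"],degrees=True).as_matrix()
    d=R.T@(np.array([x,y,z])-p)/300;t=-((yaw-s["ee_rot"][2]+180)%360-180)/360
    print("move",d.round(4).tolist(),"turn",round(t,4),"| t",s["time_s"],p.round(1),s["ee_rot"].round(2),"F",s["force"].round(1),"w",round(s["gripper_width"],1))
def wrist():
    s=env.state();f=cams.grab_frame("wrist");T=np.eye(4);T[:3,3]=s["ee_pos"];T[:3,:3]=Ro.from_euler("xyz",s["ee_rot"],degrees=True).as_matrix()
    return f,T@f["tool_from_camera"]
E
python3 -c "
from h import *
to(538,-285,265,85.4)"
```

```text
move [1.4724, -0.5193, -0.1346] turn -0.194 | t 0.2 [ 154.3 -553.6  224.4] [-179.94   -0.     15.57] F [-0.7 -0.1 -0.9] w 91.2
```

step_arm(
  linear=[
    [0.74, -0.26, -0.135],
    [0.74, -0.26, -0.135],
    [0.74, -0.26, -0.135],
    [0.74, -0.26, -0.135],
    [0.74, -0.26, -0.135],
    [0.74, -0.26, -0.135],
    [0.74, -0.26, -0.135],
    [0.74, -0.26, -0.135],
  ],
  turn=[-0.194, -0.194, -0.194, -0.194, -0.194, -0.194, -0.194, -0.194],
  fingers=0.2,
  force=25,
)

```text
time_s: 1.2
ee_pos: [347.3, -419.0, 265.3]
ee_rot: [-180.0, -0.0, 85.4]
force: [0.5, 0.7, -0.0]
gripper_width: 36.8
gripper_force: 0.0
```

```bash
python3 -c "
from h import *
to(538,-285,265,85.4)"
```

```text
move [0.4967, 0.5976, 0.0009] turn -0.0001 | t 1.2 [ 347.3 -419.   265.3] [-1.7998e+02 -2.0000e-02  8.5350e+01] F [ 0.5  0.7 -0. ] w 36.8
```

step_arm(
  linear=[
    [0.497, 0.598, 0],
    [0.497, 0.598, 0],
    [0.497, 0.598, 0],
    [0.497, 0.598, 0],
    [0.497, 0.598, 0],
    [0.497, 0.598, 0],
    [0.497, 0.598, 0],
  ],
  turn=[0, 0, 0, 0, 0, 0, 0],
  fingers=-0.2,
)

```text
time_s: 2.08
ee_pos: [537.0, -285.8, 265.6]
ee_rot: [-180.0, 0.0, 85.3]
force: [0.6, 0.7, 0.8]
gripper_width: 54.6
gripper_force: 0.0
```

```bash
python3 - <<'E'
from h import *
f,E=wrist();im=f["color"];cv2.imwrite("pics/w1.png",im)
print(E.round(2).tolist())
for nm,lo,hi,z in[("yel",(18,90,70),(34,255,255),164)]:
    for a,c,s in blobs(im,lo,hi,(0,0,512,384),30): print(nm,a,c,s,onz(f,*c,z,E).round(1), "cx of bbox",onz(f,s[0]+s[2]/2,s[1]+s[3]/2,z,E).round(1))
to(538,-20,300,85.4)
E
```

```text
[[1.0, -0.08, -0.02, 543.46], [-0.08, -0.96, -0.28, -206.82], [-0.0, 0.28, -0.96, 425.09], [0.0, 0.0, 0.0, 1.0]]
yel 133 [264.44 184.03] [245 178  39  22] [ 543.6 -274.   164. ] cx of bbox [ 543.4 -278.   164. ]
yel 825 [263.72 198.93] [247 184  34  31] [ 542.1 -286.   164. ] cx of bbox [ 542.3 -286.5  164. ]
yel 349 [131.14 295.44] [126 264  14  60] [ 422.1 -362.9  164. ] cx of bbox [ 423.9 -361.6  164. ]
yel 360 [382.56 295.17] [375 265  13  59] [ 637.  -380.4  164. ] cx of bbox [ 636.1 -379.7  164. ]
yel 6360 [333.9  349.74] [155 336 347  24] [ 594.3 -433.   164. ] cx of bbox [ 589.5 -430.7  164. ]
move [0.8833, -0.0696, -0.1147] turn -0.0003 | t 2.125 [ 537.  -285.8  265.7] [-1.800e+02  2.000e-02  8.529e+01] F [ 0.1  0.1 -1.3] w 54.6
```

View pics/w1.png

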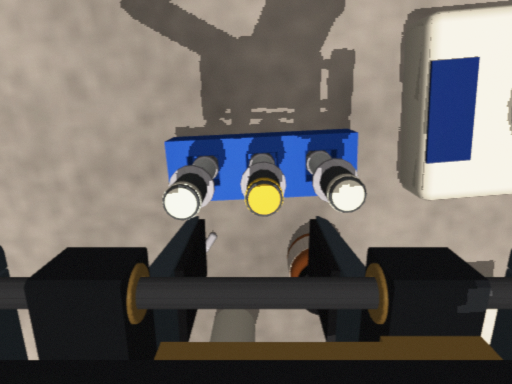

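The yellow top is at pixel (264,199), which puts it at (542,-286). That agrees with the top camera. Next is a look at the rail.

step_arm(
  linear=[
    [0.65, -0.05, -0.115],
    [0.65, -0.05, -0.115],
    [0.65, -0.05, -0.115],
    [0.65, -0.05, -0.115],
    [0.65, -0.05, -0.115],
    [0.65, -0.05, -0.115],
  ],
  turn=[0, 0, 0, 0, 0, 0],
)

```text
time_s: 2.88
ee_pos: [538.5, -91.0, 299.5]
ee_rot: [-180.0, 0.0, 85.3]
force: [-0.2, 0.3, 0.2]
gripper_width: 54.8
gripper_force: 0.0
```

```bash
python3 - <<'E'
from h import *
f,E=wrist();im=f["color"];cv2.imwrite("pics/w2.png",cv2.resize(im[:260],None,fx=1.56,fy=1.56,interpolation=cv2.INTER_CUBIC))
np.savez("w2.npz",im=im,E=E,k=[f["fx"],f["fy"],f["cx"],f["cy"]])
for nm,lo,hi,z in[("grn",(45,90,40),(85,255,255),176),("red",(0,140,70),(8,255,255),163.5)]:
    for a,c,s in blobs(im,lo,hi,(0,0,512,260),30): print(nm,a,c,s,onz(f,*c,z,E).round(1), "bbox",onz(f,s[0]+s[2]/2,s[1]+s[3]/2,z,E).round(1))
E
```

```text
grn 995 [245.55  32.94] [229  15  34  37] [539.9  32.9 176. ] bbox [540.2  32.5 176. ]
grn 98 [247.61  51.53] [229  41  36  16] [540.3  19.9 176. ] bbox [540.   21.7 176. ]
red 337 [177.98 120.07] [167 111  23  19] [477.1 -27.  163.5] bbox [477.5 -27.4 163.5]
```

View pics/w2.png

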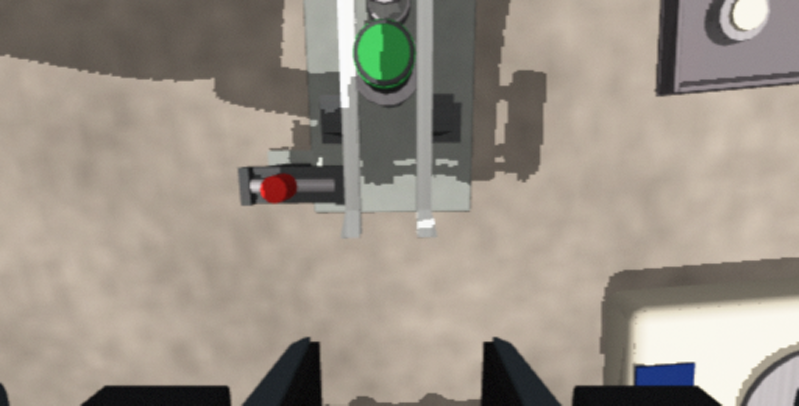

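The mouth is at the bottom. The flared ends are at about zoomed row 237, the slot runs between zoomed columns 359 and 417, the red handle is at (277,187) and hung_b's green top is at (384,52). Next I'll extract the slot edges.

```bash
python3 - <<'E'
from h import *
z=np.load("w2.npz");im=z["im"];E=z["E"];k=z["k"];f=dict(zip(("fx","fy","cx","cy"),k))
g=cv2.GaussianBlur(cv2.cvtColor(im,cv2.COLOR_BGR2GRAY),(1,5),0).astype(float)
M=[]
for v in list(range(60,136,5))+[142,147]:
    r=g[v];d=np.diff(r)
    # slot edges: left falling edge around 229, right rising edge around 267
    l=222+np.argmin(d[222:236])+.5; rr=260+np.argmax(d[260:275])+.5
    ol=212+np.argmax(d[212:228])+.5; orr=270+np.argmin(d[270:285])+.5
    P=[onz(f,u+.0,v,137,E) for u in(ol,l,rr,orr)]
    print(v,[u for u in(ol,l,rr,orr)],[p[:2].round(1).tolist() for p in P],"w",round(np.linalg.norm(P[2]-P[1]),1))
for u in (224,272):
    c=g[:,u];d=np.diff(c);i=140+np.argmax(abs(d[140:165]));print("end row",u,i,d[i],onz(f,u,i+.5,137,E).round(1))
E
```

```text
60 [np.float64(217.5), np.float64(222.5), np.float64(266.5), np.float64(276.5)] [[512.9, 19.6], [517.2, 19.3], [555.4, 16.1], [564.1, 15.4]] w 38.3
65 [np.float64(217.5), np.float64(223.5), np.float64(266.5), np.float64(276.5)] [[512.4, 15.6], [517.6, 15.1], [555.1, 12.0], [563.8, 11.3]] w 37.6
70 [np.float64(218.5), np.float64(228.5), np.float64(266.5), np.float64(276.5)] [[512.8, 11.4], [521.6, 10.7], [554.8, 7.9], [563.5, 7.2]] w 33.4
75 [np.float64(218.5), np.float64(228.5), np.float64(266.5), np.float64(276.5)] [[512.3, 7.3], [521.1, 6.5], [554.5, 3.8], [563.3, 3.0]] w 33.5
80 [np.float64(218.5), np.float64(229.5), np.float64(266.5), np.float64(276.5)] [[511.9, 3.1], [521.6, 2.3], [554.2, -0.4], [563.0, -1.1]] w 32.7
85 [np.float64(218.5), np.float64(229.5), np.float64(266.5), np.float64(276.5)] [[511.4, -1.1], [521.1, -1.9], [553.9, -4.6], [562.7, -5.4]] w 32.9
90 [np.float64(218.5), np.float64(229.5), np.float64(266.5), np.float64(276.5)] [[510.9, -5.3], [520.7, -6.1], [553.5, -8.9], [562.4, -9.6]] w 33.0
95 [np.float64(219.5), np.float64(229.5), np.float64(266.5), np.float64(
[... 991 characters left out ...]
 35.7
130 [np.float64(220.5), np.float64(229.5), np.float64(267.5), np.float64(270.5)] [[508.7, -40.5], [517.0, -41.2], [551.8, -44.0], [554.6, -44.3]] w 34.9
135 [np.float64(220.5), np.float64(229.5), np.float64(266.5), np.float64(275.5)] [[508.2, -45.0], [516.5, -45.7], [550.5, -48.5], [558.8, -49.2]] w 34.2
142 [np.float64(221.5), np.float64(229.5), np.float64(266.5), np.float64(278.5)] [[508.4, -51.5], [515.8, -52.1], [550.1, -54.9], [561.2, -55.9]] w 34.3
147 [np.float64(221.5), np.float64(229.5), np.float64(266.5), np.float64(276.5)] [[507.9, -56.1], [515.3, -56.7], [549.7, -59.6], [559.0, -60.4]] w 34.5
end row 224 150 -2.0 [509.9 -59.6 137. ]
end row 272 145 -26.0 [554.9 -58.6 137. ]
```

```bash
python3 -c "
from h import *
to(542.2,-286.3,200,85.6);to(542.2,-286.3,142,85.6)"
```

```text
move [-0.6476, 0.0662, 0.3316] turn -0.0009 | t 2.925 [538.5 -91.  299.4] [-1.7995e+02  3.0000e-02  8.5280e+01] F [ 0.5  0.7 -0.2] w 54.6
move [-0.6475, 0.0664, 0.525] turn -0.0009 | t 2.925 [538.5 -91.  299.4] [-1.7995e+02  3.0000e-02  8.5280e+01] F [ 0.5  0.7 -0.2] w 54.6
```

step_arm(
  linear=[
    [-0.648, 0.066, 0.15],
    [-0.648, 0.066, 0.2],
    [-0.648, 0.066, 0.25],
    [-0.648, 0.066, 0.33],
    [-0.648, 0.066, 0.33],
    [-0.648, 0.066, 0.33],
    [-0.648, 0.066, 0.36],
    [-0.648, 0.066, 0.4],
    [-0.648, 0.066, 0.44],
    [-0.648, 0.066, 0.48],
    [-0.648, 0.066, 0.51],
    [-0.648, 0.066, 0.525],
    [-0.648, 0.066, 0.525],
  ],
  turn=[-0.001, -0.001, -0.001, -0.001, -0.001, -0.001, -0.001, -0.001, -0.001, -0.001, -0.001, -0.001, -0.001],
)

```text
time_s: 4.55
ee_pos: [542.8, -284.7, 142.1]
ee_rot: [-180.0, -0.0, 85.8]
force: [-0.4, 0.5, -0.3]
gripper_width: 54.8
gripper_force: 0.0
```

step_arm(
  linear=[
    [0, 0, 0],
    [0, 0, 0],
    [0, 0, 0],
    [0, 0, 0],
    [0, 0, 0],
  ],
  turn=[0, 0, 0, 0, 0],
  fingers=1,
  force=25,
)

```text
time_s: 5.18
ee_pos: [542.9, -284.8, 142.8]
ee_rot: [180.0, 0.0, 85.8]
force: [0.2, 0.2, 2.6]
gripper_width: 29.5
gripper_force: 25.0
```

```bash
python3 - <<'E'
from h import *
to(542.2,-286.3,199,85.6)
f,E=wrist();im=f["color"];cv2.imwrite("pics/w3.png",im)
for a,c,s in blobs(im,(18,90,70),(34,255,255),(150,100,370,384),30): print(a,c,s,onz(f,*c,164,E).round(1), "bbox",onz(f,s[0]+s[2]/2,s[1]+s[3]/2,164,E).round(1))
E
```

```text
move [-0.0053, -0.0019, -0.1874] turn 0.0005 | t 5.175 [ 542.9 -284.8  142.8] [1.7998e+02 2.0000e-02 8.5770e+01] F [0.2 0.2 2.6] w 29.5
599 [257.02 252.07] [224 241  67  35] [ 543.7 -271.7  164. ] bbox [ 543.7 -274.8  164. ]
953 [257.06 268.13] [230 256  56  22] [ 543.2 -279.5  164. ] bbox [ 543.6 -279.   164. ]
529 [185.56 293.59] [180 263  15  61] [ 509.9 -289.8  164. ] bbox [ 510.8 -289.9  164. ]
534 [328.31 293.73] [320 263  15  61] [ 574.5 -294.7  164. ] bbox [ 574.1 -294.6  164. ]
4219 [265.04 349.76] [150 336 220  24] [ 543.8 -322.9  164. ] bbox [ 541.4 -321.8  164. ]
```

View pics/w3.png

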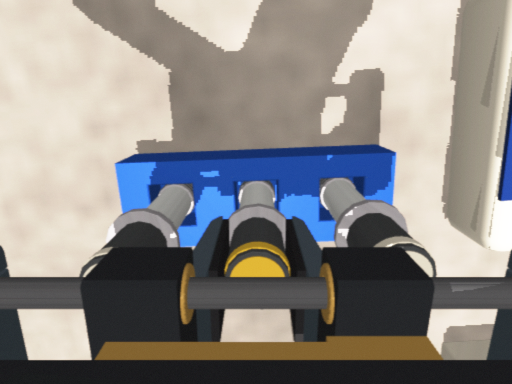

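step_arm(
  linear=[
    [0, 0, -0.02],
    [0, 0, -0.05],
    [0, 0, -0.1],
    [0, 0, -0.15],
    [0, 0, -0.19],
    [0.1, 0, -0.19],
    [0.2, 0.02, -0.19],
    [0.3, 0.03, -0.19],
    [0.4, 0.03, -0.17],
    [0.5, 0.03, -0.12],
    [0.58, 0.03, -0.08],
    [0.606, 0.003, -0.05],
    [0.606, 0.003, -0.05],
    [0.606, 0.003, -0.05],
  ],
  turn=[0, 0, 0, 0, 0, 0, 0, 0, 0, 0, 0, 0, 0, 0],
)

```text
time_s: 6.98
ee_pos: [557.5, -104.4, 158.2]
ee_rot: [179.9, 0.0, 85.7]
force: [-0.1, -0.6, -2.0]
gripper_width: 29.4
gripper_force: 25.0
```

```bash
python3 - <<'E'
from h import *
to(529.7,-102.6,156.1,85.6)
f,E=wrist();im=f["color"]
cv2.imwrite("pics/w4.png",cv2.resize(im[:300],None,fx=1.56,fy=1.56,interpolation=cv2.INTER_CUBIC))
np.savez("w4.npz",im=im,E=E,k=[f["fx"],f["fy"],f["cx"],f["cy"]])
for nm,lo,hi,z in[("red",(0,140,70),(8,255,255),163.5),("yel",(18,90,70),(34,255,255),177)]:
    for a,c,s in blobs(im,lo,hi,(120,0,512,284),30): print(nm,a,c,s,onz(f,*c,z,E).round(1))
E
```

```text
move [-0.0008, -0.093, 0.0067] turn 0.0004 | t 6.975 [ 557.5 -104.4  158.2] [1.7991e+02 4.0000e-02 8.5730e+01] F [-0.1 -0.6 -2. ] w 29.4
yel 536 [256.9 251.9] [224 241  67  35] [558.2 -92.4 177. ]
yel 903 [257.07 267.58] [230 256  56  21] [ 557.7 -100.1  177. ]
yel 171 [187.22 273.43] [181 264  14  20] [ 526.  -100.7  177. ]
yel 176 [326.55 273.44] [320 264  14  20] [ 588.9 -105.5  177. ]
```

View pics/w4.png

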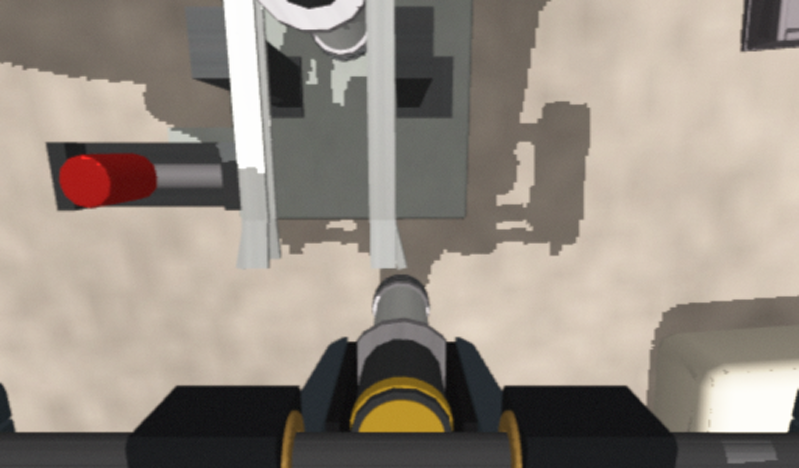

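I misjudged the sideways number, so the cell is about 28 mm to the +x side of the mouth. It hangs upright and free, and nothing was touched. The zoomed view shows the lip's inner edges at about columns 268 and 368 (row 170) and the flare ends at row 268. I'll refine the axis from this nearer picture.

```bash
python3 - <<'E'
from h import *
z=np.load("w4.npz");im=z["im"];E=z["E"];f=dict(zip(("fx","fy","cx","cy"),z["k"]))
g=cv2.GaussianBlur(cv2.cvtColor(im,cv2.COLOR_BGR2GRAY),(1,5),0).astype(float)
L=[]
for v in range(74,150,6):
    d=np.diff(g[v]);l=163+np.argmin(d[163:179])+.5;r=228+np.argmax(d[228:243])+.5;o=242+np.argmin(d[242:256])+.5
    ol=138+np.argmax(d[138:158])+.5
    P=[onz(f,u,v,137,E) for u in(ol,l,r,o)];c=(P[1]+P[2])/2
    print(v,ol,l,r,o,[p[0].round(1) for p in P],"mid",c[:2].round(1),"w",round(np.linalg.norm(P[2]-P[1]),1))
print(onz(f,160,268/1.56,137,E),onz(f,88/1.56,182/1.56,163.5,E))
E
```

```text
74 148.5 166.5 235.5 252.5 [np.float64(510.7), np.float64(519.6), np.float64(553.5), np.float64(561.9)] mid [536.5 -13.6] w 34.1
80 149.5 167.5 235.5 252.5 [np.float64(510.7), np.float64(519.6), np.float64(553.3), np.float64(561.7)] mid [536.5 -16.5] w 33.7
86 149.5 167.5 235.5 252.5 [np.float64(510.3), np.float64(519.2), np.float64(553.0), np.float64(561.5)] mid [536.1 -19.3] w 33.9
92 150.5 168.5 235.5 252.5 [np.float64(510.3), np.float64(519.3), np.float64(552.7), np.float64(561.2)] mid [536.  -22.1] w 33.5
98 150.5 168.5 235.5 252.5 [np.float64(509.9), np.float64(518.9), np.float64(552.5), np.float64(561.0)] mid [535.7 -25. ] w 33.7
104 151.5 168.5 235.5 252.5 [np.float64(509.9), np.float64(518.5), np.float64(552.2), np.float64(560.8)] mid [535.3 -27.9] w 33.8
110 152.5 169.5 235.5 252.5 [np.float64(509.9), np.float64(518.5), np.float64(551.9), np.float64(560.5)] mid [535.2 -30.9] w 33.5
116 152.5 174.5 235.5 252.5 [np.float64(509.5), np.float64(520.6), np.float64(551.7), np.float64(560.3)] mid [536.2 -33.9] w 31.1
122 153.5 175.5 235.5 252.5 [np.float64(509.5), np.float64(520.7), np.float64(551.4), np.float64(560.1)] mid [536.1 -36.9] w 30.7
128 153.5 175.5 235.5 252.5 [np.float64(509.0), np.float64(520.3), np.float64(551.1), np.float64(559.8)] mid [535.7 -39.9] w 30.9
134 153.5 176.5 236.5 252.5 [np.float64(508.5), np.float64(520.4), np.float64(551.3), np.float64(559.6)] mid [535.9 -43. ] w 31.0
140 149.5 176.5 236.5 253.5 [np.float64(506.0), np.float64(520.0), np.float64(551.1), np.float64(559.9)] mid [535.5 -46.1] w 31.2
146 146.5 170.5 236.5 253.5 [np.float64(503.9), np.float64(516.4), np.float64(550.8), np.float64(559.6)] mid [533.6 -49.1] w 34.5
[508.83415691 -61.01670073 137.        ] [475.60478925 -28.08787028 163.5       ]
```

step_arm(
  linear=[
    [-0.003, -0.04, 0.003],
    [-0.007, -0.094, 0.0065],
    [-0.007, -0.094, 0.0065],
    [0.01, -0.094, 0.0065],
    [0.04, -0.094, 0.0065],
    [0.07, -0.094, 0.0065],
    [0.09, -0.094, 0.0065],
    [0.11, -0.094, 0.0065],
    [0.13, -0.094, 0.0065],
    [0.14, -0.094, 0.0065],
  ],
  turn=[0, 0, 0, 0, 0, 0, 0, 0, 0, 0],
)

```text
time_s: 8.28
ee_pos: [532.2, -59.1, 155.5]
ee_rot: [180.0, 0.0, 85.8]
force: [0.2, -0.8, -2.9]
gripper_width: 29.7
gripper_force: 25.0
```

```bash
python3 -c "
from h import *
y=-20;to(536.3+.075*(y+12),y,156.3,85.73)
f,E=wrist();im=f['color'];cv2.imwrite('pics/w5.png',cv2.resize(im[:300],None,fx=1.56,fy=1.56,interpolation=cv2.INTER_CUBIC))
"
```

```text
move [0.1308, 0.0022, -0.0027] turn 0.0002 | t 8.275 [532.2 -59.1 155.5] [1.800e+02 1.000e-02 8.579e+01] F [ 0.2 -0.8 -2.9] w 29.7
```

View pics/w5.png

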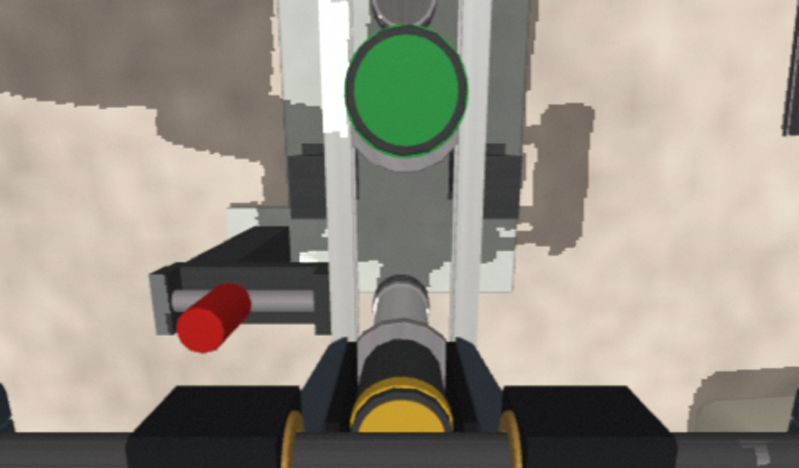

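The cell is centred between the lips at zoomed (402,340), with the green cell at (407,90) ahead and no force yet. I'll keep sliding it in.

step_arm(
  linear=[
    [0.01, 0.001, -0.002],
    [0.025, 0.002, -0.002],
    [0.04, 0.002, -0.002],
    [0.055, 0.002, -0.002],
    [0.07, 0.002, -0.002],
    [0.085, 0.002, -0.002],
    [0.1, 0.002, -0.002],
    [0.115, 0.002, -0.002],
    [0.13, 0.002, -0.002],
  ],
  turn=[0, 0, 0, 0, 0, 0, 0, 0, 0],
)

```text
time_s: 9.45
ee_pos: [535.2, -20.0, 156.0]
ee_rot: [-179.9, -0.0, 85.8]
force: [0.8, 0.2, -1.9]
gripper_width: 29.6
gripper_force: 25.0
```

step_arm(
  linear=[
    [0.008, 0, 0],
    [0.016, 0, 0],
    [0.024, 0, 0],
    [0.032, 0, 0],
    [0.04, 0, 0],
    [0.048, 0, 0],
    [0.056, 0, 0],
    [0.064, 0, 0],
    [0.064, 0, 0],
  ],
  turn=[0, 0, 0, 0, 0, 0, 0, 0, 0],
)

```text
time_s: 10.58
ee_pos: [537.0, -1.2, 156.1]
ee_rot: [-180.0, -0.0, 85.8]
force: [0.7, -0.0, -2.9]
gripper_width: 29.5
gripper_force: 25.0
```

```bash
python3 - <<'E'
from h import *
f=cams.grab_frame("top");im=f["color"];print(env.state()["force"])
for a,c,s in blobs(im,(45,90,40),(85,255,255),(195,145,300,215)): print(a,c,onz(f,*c,176).round(1))
# stop brass
for a,c,s in blobs(im,(10,100,60),(32,255,255),(195,145,300,215)): print("br",a,c,s,onz(f,*c,140).round(1))
E
```

```text
[-0.44572541 -0.02097091 -3.40048868]
37 [228.81 170.46] [540.4  86.3 176. ]
12 [239.83 171.17] [538.7  46.2 176. ]
br 6 [212.33 167.17] [210 167   5   2] [558.9 149.8 140. ]
br 14 [211.14 172.93] [209 172   5   3] [537.  153.4 140. ]
```

step_arm(
  linear=[
    [0.005, 0, 0],
    [0.01, 0, 0],
    [0.015, 0, 0],
    [0.02, 0, 0],
    [0.025, 0, 0],
    [0.03, 0, 0],
  ],
  turn=[0, 0, 0, 0, 0, 0],
)

```text
time_s: 11.38
ee_pos: [537.7, 7.4, 156.1]
ee_rot: [180.0, 0.0, 85.8]
force: [-0.4, -3.2, -1.2]
gripper_width: 29.4
gripper_force: 25.0
```

step_arm(
  linear=[
    [0.002, 0, 0],
    [0.004, 0, 0],
    [0.006, 0, 0],
  ],
  turn=[0, 0, 0],
)

```text
time_s: 11.75
ee_pos: [537.8, 9.3, 156.1]
ee_rot: [180.0, 0.0, 85.8]
force: [-0.2, -1.9, -1.1]
gripper_width: 29.7
gripper_force: 25.0
```

step_arm(
  linear=[
    [0.002, 0, 0],
    [0.004, 0, 0],
    [0.005, 0, 0],
  ],
  turn=[0, 0, 0],
)

```text
time_s: 12.12
ee_pos: [537.9, 10.8, 156.1]
ee_rot: [180.0, 0.0, 85.8]
force: [-0.3, -3.4, -1.6]
gripper_width: 29.5
gripper_force: 25.0
```

step_arm(
  linear=[
    [0.002, 0, 0],
    [0.004, 0, 0],
  ],
  turn=[0, 0],
)

```text
time_s: 12.38
ee_pos: [538.0, 12.0, 156.1]
ee_rot: [180.0, 0.0, 85.8]
force: [-0.8, -3.4, -2.3]
gripper_width: 29.4
gripper_force: 25.0
```

step_arm(
  linear=[
    [0.002, 0, 0],
    [0.004, 0, 0],
  ],
  turn=[0, 0],
)

```text
time_s: 12.62
ee_pos: [538.1, 13.2, 156.1]
ee_rot: [180.0, 0.0, 85.8]
force: [-0.4, -2.4, -2.1]
gripper_width: 29.4
gripper_force: 25.0
```

step_arm(
  linear=[
    [0.002, 0, 0],
    [0.003, 0, 0],
  ],
  turn=[0, 0],
)

```text
time_s: 12.88
ee_pos: [538.2, 14.1, 156.1]
ee_rot: [180.0, 0.0, 85.8]
force: [-0.1, -3.2, -2.2]
gripper_width: 29.5
gripper_force: 25.0
```

step_arm(
  linear=[
    [0.0015, 0, 0],
    [0.003, 0, 0],
  ],
  turn=[0, 0],
)

```text
time_s: 13.12
ee_pos: [538.2, 15.0, 156.1]
ee_rot: [180.0, 0.0, 85.8]
force: [0.0, -2.5, -1.4]
gripper_width: 29.8
gripper_force: 25.0
```

step_arm(
  linear=[
    [0.0015, 0, 0],
    [0.003, 0, 0],
  ],
  turn=[0, 0],
)

```text
time_s: 13.38
ee_pos: [538.3, 15.9, 156.1]
ee_rot: [180.0, 0.0, 85.8]
force: [-0.5, -2.4, -2.2]
gripper_width: 29.7
gripper_force: 25.0
```

step_arm(
  linear=[
    [0.0015, 0, 0],
    [0.003, 0, 0],
  ],
  turn=[0, 0],
)

```text
time_s: 13.62
ee_pos: [538.4, 16.8, 156.1]
ee_rot: [180.0, 0.0, 85.8]
force: [-0.9, -2.7, -1.4]
gripper_width: 29.6
gripper_force: 25.0
```

step_arm(
  linear=[
    [0.0015, 0, 0],
    [0.003, 0, 0],
  ],
  turn=[0, 0],
)

```text
time_s: 13.88
ee_pos: [538.4, 17.7, 156.1]
ee_rot: [180.0, 0.0, 85.8]
force: [-1.0, -2.9, -1.8]
gripper_width: 29.5
gripper_force: 25.0
```

step_arm(
  linear=[
    [0.0015, 0, 0],
    [0.003, 0, 0],
  ],
  turn=[0, 0],
)

```text
time_s: 14.12
ee_pos: [538.5, 18.6, 156.1]
ee_rot: [-180.0, 0.0, 85.8]
force: [-0.5, -2.6, -2.2]
gripper_width: 29.5
gripper_force: 25.0
```

step_arm(
  linear=[
    [0.0015, 0, 0],
    [0.003, 0, 0],
  ],
  turn=[0, 0],
)

```text
time_s: 14.38
ee_pos: [538.6, 19.5, 156.1]
ee_rot: [180.0, 0.0, 85.8]
force: [0.6, -3.0, -1.8]
gripper_width: 29.3
gripper_force: 25.0
```

step_arm(
  linear=[
    [0.0015, 0, 0],
    [0.003, 0, 0],
    [0.004, 0, 0],
  ],
  turn=[0, 0, 0],
)

```text
time_s: 14.75
ee_pos: [538.7, 20.7, 156.1]
ee_rot: [180.0, 0.0, 85.8]
force: [-0.6, -1.9, -1.7]
gripper_width: 29.2
gripper_force: 25.0
```

step_arm(
  linear=[
    [0.0015, 0, 0],
    [0.003, 0, 0],
    [0.004, 0, 0],
  ],
  turn=[0, 0, 0],
)

```text
time_s: 15.12
ee_pos: [538.7, 21.9, 156.1]
ee_rot: [180.0, 0.0, 85.8]
force: [-0.2, -2.2, -1.3]
gripper_width: 29.5
gripper_force: 25.0
```

```bash
python3 - <<'E'
from h import *
f=cams.grab_frame("top");im=f["color"];print(env.state()["force"].round(1))
for a,c,s in blobs(im,(45,90,40),(85,255,255),(195,145,300,215)): print(a,c,onz(f,*c,176).round(1))
cv2.imwrite("pics/top2.png",cv2.resize(im[150:200,195:260],None,fx=10,fy=10,interpolation=cv2.INTER_CUBIC))
for u in (215,216,217,218,219,220,221,222):print(u,onz(f,u,172,129.5).round(1)[1])
E
```

```text
[-0.2 -3.  -1.5]
21 [222.76 169.86] [542.1 108.3 176. ]
6 [233.33 169.83] [543.1  69.9 176. ]
215 140.1
216 136.4
217 132.7
218 128.9
219 125.2
220 121.5
221 117.7
222 114.0
```

View pics/top2.png

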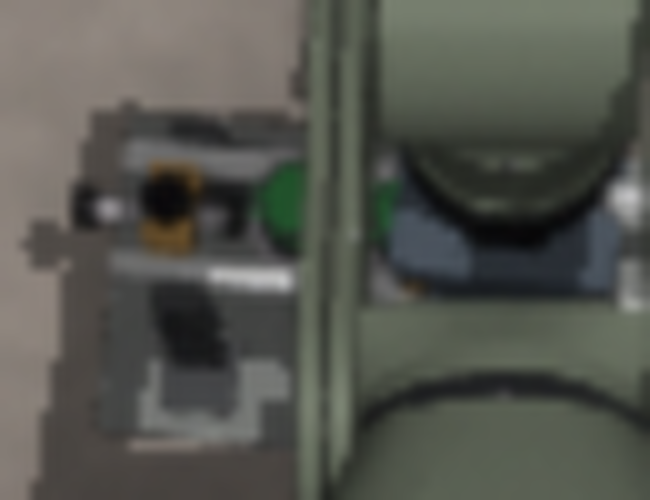

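The screw's tip ends at about zoomed column 247, which gives y≈123–127. A's collar front is at about 125, so contact is imminent. I'll use fine steps.

step_arm(
  linear=[
    [0.001, 0, 0],
    [0.002, 0, 0],
  ],
  turn=[0, 0],
)

```text
time_s: 15.42
ee_pos: [538.8, 22.5, 156.1]
ee_rot: [180.0, 0.0, 85.8]
force: [-0.5, -2.6, -1.9]
gripper_width: 29.7
gripper_force: 25.0
```

step_arm(
  linear=[
    [0.001, 0, 0],
    [0.002, 0, 0],
  ],
  turn=[0, 0],
)

```text
time_s: 15.68
ee_pos: [538.8, 23.0, 156.1]
ee_rot: [180.0, 0.0, 85.8]
force: [-0.8, -3.4, -2.0]
gripper_width: 29.7
gripper_force: 25.0
```

step_arm(
  linear=[
    [0.001, 0, 0],
    [0.002, 0, 0],
  ],
  turn=[0, 0],
)

```text
time_s: 15.92
ee_pos: [538.9, 23.5, 156.1]
ee_rot: [-180.0, 0.0, 85.8]
force: [-1.7, -3.9, -1.6]
gripper_width: 29.4
gripper_force: 25.0
```

step_arm(
  linear=[
    [0.001, 0, 0],
    [0.002, 0, 0],
  ],
  turn=[0, 0],
)

```text
time_s: 16.18
ee_pos: [538.9, 23.8, 156.1]
ee_rot: [180.0, 0.1, 85.8]
force: [-1.3, -5.6, -1.1]
gripper_width: 29.7
gripper_force: 25.0
```

step_arm(
  linear=[
    [0.001, 0, 0],
    [0.002, 0, 0],
  ],
  turn=[0, 0],
)

```text
time_s: 16.42
ee_pos: [538.9, 24.0, 156.2]
ee_rot: [180.0, 0.1, 85.8]
force: [0.4, -6.8, -0.8]
gripper_width: 29.6
gripper_force: 25.0
```

step_arm(
  linear=[
    [0.001, 0, 0],
    [0.002, 0, 0],
  ],
  turn=[0, 0],
)

```text
time_s: 16.68
ee_pos: [538.9, 24.2, 156.2]
ee_rot: [180.0, 0.2, 85.8]
force: [-0.5, -7.2, -1.2]
gripper_width: 29.8
gripper_force: 25.0
```

step_arm(
  linear=[
    [0.001, 0, 0],
    [0.002, 0, 0],
    [0.002, 0, 0],
  ],
  turn=[0, 0, 0],
)

```text
time_s: 17.05
ee_pos: [539.0, 24.3, 156.2]
ee_rot: [180.0, 0.2, 85.8]
force: [-0.7, -8.1, 0.3]
gripper_width: 29.6
gripper_force: 25.0
```

step_arm(
  linear=[
    [0.001, 0, 0],
    [0.002, 0, 0],
    [0.003, 0, 0],
    [0.003, 0, 0],
    [0.003, 0, 0],
    [0.003, 0, 0],
  ],
  turn=[0, 0, 0, 0, 0, 0],
)

```text
time_s: 17.8
ee_pos: [539.0, 24.6, 156.3]
ee_rot: [180.0, 0.3, 85.8]
force: [-1.6, -10.3, -0.0]
gripper_width: 29.2
gripper_force: 25.0
```

step_arm(
  linear=[
    [0.001, 0, 0],
    [0.001, 0, 0],
    [0.001, 0, 0],
    [0.001, 0, 0],
    [0.001, 0, 0],
    [0.001, 0, 0],
  ],
  turn=[0, 0, 0, 0, 0, 0],
)

```text
time_s: 18.55
ee_pos: [539.0, 24.9, 156.3]
ee_rot: [180.0, 0.3, 85.8]
force: [-0.4, -10.0, 0.7]
gripper_width: 29.4
gripper_force: 25.0
```

```bash
python3 -c "
from h import *
to(539,24.6,156.3,85.8)"
```

```text
move [-0.001, 0.0001, 0.0001] turn 0.0001 | t 18.55 [539.   24.9 156.3] [180.     0.28  85.84] F [ -0.4 -10.    0.7] w 29.4
```

step_arm(
  linear=[
    [-0.003, 0, 0],
    [-0.006, 0, 0.001],
    [-0.006, 0, 0.003],
    [-0.006, 0, 0.004],
    [-0.006, 0, 0.004],
  ],
  turn=[0, 0, 0, 0, 0],
)

```text
time_s: 19.18
ee_pos: [539.1, 24.4, 155.4]
ee_rot: [180.0, 0.1, 85.8]
force: [-1.6, -7.1, 1.4]
gripper_width: 29.3
gripper_force: 25.0
```

step_arm(
  linear=[
    [0, 0, 0],
    [0, 0, 0],
    [0, 0, 0],
    [0, 0, 0],
  ],
  turn=[0, 0, 0, 0],
  fingers=-0.1,
)

```text
time_s: 19.68
ee_pos: [539.1, 25.7, 154.9]
ee_rot: [180.0, -0.0, 85.8]
force: [-0.9, 0.3, -0.0]
gripper_width: 50.0
gripper_force: 0.0
```

step_arm(
  linear=[
    [0, 0, -0.04],
    [0, 0, -0.1],
    [0, 0, -0.2],
    [0, 0, -0.33],
    [-0.15, 0, -0.4],
    [-0.3, 0, -0.4],
    [-0.3, 0, -0.4],
    [-0.3, 0, -0.4],
  ],
  turn=[0, 0, 0, 0, 0, 0, 0, 0],
)

```text
time_s: 20.68
ee_pos: [532.4, -64.0, 275.3]
ee_rot: [180.0, -0.0, 85.7]
force: [-0.2, 0.7, 0.3]
gripper_width: 50.4
gripper_force: 0.0
```

```bash
python3 - <<'E'
from h import *
f,E=wrist();im=f["color"];cv2.imwrite("pics/w6.png",cv2.resize(im,None,fx=1.5,fy=1.5,interpolation=cv2.INTER_CUBIC))
for nm,lo,hi,z in[("grn",(45,90,40),(85,255,255),176),("yel",(18,90,70),(34,255,255),176),("red",(0,140,70),(8,255,255),163.5)]:
    for a,c,s in blobs(im,lo,hi,(0,0,512,260),60): print(nm,a,c,s,onz(f,*c,z,E).round(1))
to(500,-30,200,85.8)
E
```

```text
grn 1211 [258.13  19.56] [240   0  38  41] [542.6  63.9 176. ]
grn 137 [256.9   39.83] [237  25  42  22] [540.9  51.3 176. ]
yel 68 [250.85  67.79] [237  62  34  21] [535.2  33.5 176. ]
yel 1087 [257.16  84.32] [239  66  37  38] [538.8  22.1 176. ]
yel 113 [263.04  95.21] [239  69  40  39] [542.5  14.4 176. ]
red 379 [183.15 154.09] [172 143  24  23] [476.7 -25.5 163.5]
move [0.1036, -0.116, 0.2504] turn -0.0 | t 20.725 [532.4 -63.6 275.1] [ 1.7999e+02 -3.0000e-02  8.5800e+01] F [0.4 0.9 0.2] w 50.1
```

View pics/w6.png

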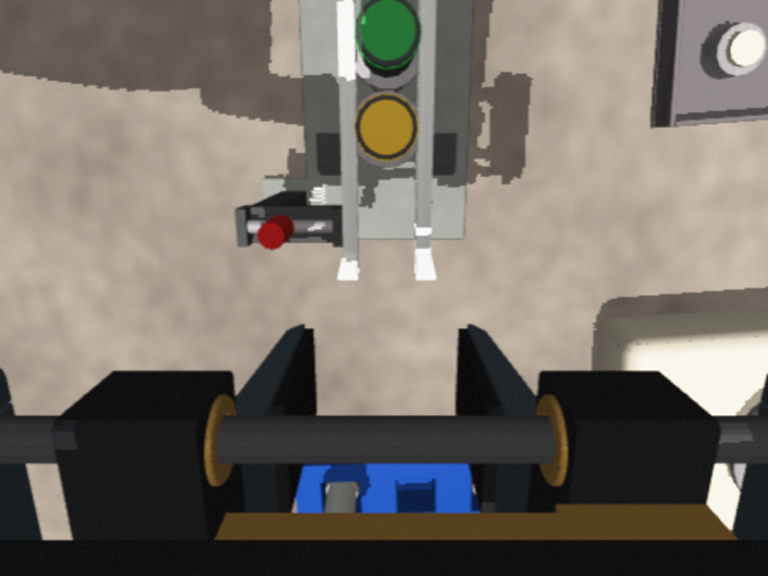

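The yellow cell hangs at y=22 and touches the green one at y≈64, so the axes are 42 mm apart. The red handle is at zoomed (272,235), about (476.7,-27), with roughly 23 mm to go. I'll push it with the closed fingers.

step_arm(
  linear=[
    [0.108, -0.301, 0],
    [0.108, -0.301, 0],
    [0.108, -0.301, 0],
    [0.108, -0.301, 0.1],
    [0.108, -0.301, 0.2],
    [0.108, -0.301, 0.3],
    [0.108, -0.301, 0.36],
    [0.108, -0.301, 0.397],
    [0.108, -0.301, 0.397],
  ],
  turn=[0, 0, 0, 0, 0, 0, 0, 0, 0],
  fingers=1,
  force=20,
)

```text
time_s: 21.85
ee_pos: [445.0, -25.1, 155.3]
ee_rot: [-179.9, 0.0, 85.8]
force: [-0.3, 0.5, 0.3]
gripper_width: 0.3
gripper_force: 0.0
```

step_arm(
  linear=[
    [0, 0.015, 0],
    [0, 0.03, 0],
    [0, 0.04, 0],
    [0, 0.05, 0],
    [0, 0.06, 0],
  ],
  turn=[0, 0, 0, 0, 0],
)

```text
time_s: 22.48
ee_pos: [462.3, -26.6, 155.9]
ee_rot: [-179.9, 0.0, 85.8]
force: [-3.1, -0.4, 2.8]
gripper_width: 0.4
gripper_force: 1.7
```

step_arm(
  linear=[
    [0, 0.01, 0],
    [0, 0.02, 0],
    [0, 0.03, 0],
    [0, 0.04, 0],
    [0, 0.045, 0],
  ],
  turn=[0, 0, 0, 0, 0],
)

```text
time_s: 23.1
ee_pos: [476.3, -27.7, 155.7]
ee_rot: [-180.0, 0.0, 85.8]
force: [-3.2, 0.4, 2.5]
gripper_width: 0.4
gripper_force: 1.6
```

step_arm(
  linear=[
    [0, 0.003, 0],
    [0, 0.006, 0],
    [0, 0.009, 0],
  ],
  turn=[0, 0, 0],
)

```text
time_s: 23.48
ee_pos: [478.8, -27.9, 155.8]
ee_rot: [-180.0, 0.0, 85.8]
force: [-3.2, 0.2, 1.0]
gripper_width: 0.3
gripper_force: 1.6
```

step_arm(
  linear=[
    [0, 0.003, 0],
    [0, 0.006, 0],
    [0, 0.009, 0],
  ],
  turn=[0, 0, 0],
)

```text
time_s: 23.85
ee_pos: [481.6, -28.1, 155.8]
ee_rot: [180.0, 0.0, 85.8]
force: [-2.9, 0.1, 2.8]
gripper_width: 0.6
gripper_force: 1.6
```

step_arm(
  linear=[
    [0, 0.003, 0],
    [0, 0.006, 0],
    [0, 0.006, 0],
  ],
  turn=[0, 0, 0],
)

```text
time_s: 24.22
ee_pos: [482.9, -28.2, 155.7]
ee_rot: [-179.9, 0.0, 85.8]
force: [-4.8, 0.1, 3.3]
gripper_width: 0.7
gripper_force: 2.5
```

step_arm(
  linear=[
    [0, 0.003, 0],
    [0, 0.006, 0],
    [0, 0.006, 0],
  ],
  turn=[0, 0, 0],
)

```text
time_s: 24.6
ee_pos: [483.0, -28.2, 155.7]
ee_rot: [-179.7, 0.0, 85.8]
force: [-8.9, 0.3, 5.6]
gripper_width: 0.3
gripper_force: 4.6
```

step_arm(
  linear=[
    [0, 0.003, 0],
    [0, 0.006, 0],
    [0, 0.006, 0],
    [0, -0.02, 0],
    [0, -0.06, 0],
    [0, -0.08, -0.1],
    [0, -0.1, -0.25],
    [-0.1, 0, -0.45],
    [-0.25, 0.15, -0.45],
    [-0.35, 0.15, -0.45],
    [-0.35, 0.15, -0.45],
    [-0.35, 0.15, -0.45],
  ],
  turn=[0, 0, 0, 0, 0, 0, 0, 0, 0, 0, 0, 0],
)

```text
time_s: 26.1
ee_pos: [522.0, -135.9, 290.6]
ee_rot: [180.0, -0.0, 85.8]
force: [-0.2, 0.0, 0.9]
gripper_width: 0.5
gripper_force: 0.0
```

```bash
python3 - <<'E'
from h import *
f,E=wrist();im=f["color"]
for nm,lo,hi,z in[("grn",(45,90,40),(85,255,255),176),("yel",(18,90,70),(34,255,255),176),("red",(0,140,70),(8,255,255),163.5)]:
    for a,c,s in blobs(im,lo,hi,(0,0,512,240),60): print(nm,a,c,s,onz(f,*c,z,E).round(1))
f=cams.grab_frame("top")
for nm,lo,hi,z in[("grn",(45,90,40),(85,255,255),176),("yel",(18,90,70),(34,255,255),176),("red",(0,140,70),(8,255,255),163.5)]:
    for a,c,s in blobs(f["color"],lo,hi,(195,145,300,215)): print(nm,a,c,onz(f,*c,z).round(1))
s=env.state();print(s["time_s"],s["ee_pos"],s["force"])
E
```

```text
yel 60 [264.17   1.45] [253   0  23   4] [537.7   6.2 176. ]
red 353 [220.1   62.14] [210  51  21  23] [501.1 -30.5 163.5]
grn 41 [223.8  169.76] [542.6 104.5 176. ]
grn 44 [235.16 171.43] [537.3  63.1 176. ]
yel 5 [211.2 166.8] [552.5 150.8 176. ]
yel 45 [246.56 172.07] [535.9  21.6 176. ]
yel 14 [211.71 173.  ] [529.6 148.  176. ]
red 15 [260.53 183.87] [495.8 -30.1 163.5]
26.2 [ 521.98304783 -135.42583191  290.79073183] [ 0.06659053 -0.27302778  0.3322028 ]
```

```bash
python3 -c "
from workcell import env
print(env.job_done())"
```

```text
the job is handed in; nothing more can be done
None
```

The yellow-topped cell is hanging in the rail with the row closed up. I pressed the row against the end stop at about 10 N read at the wrist, roughly 8 N at the stop after cell friction. The bolt is fully in, and the job was handed in at about 26 s.

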